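# Zero the optical delay unit's coaxial dial

### The arm

A 6-joint arm with a two-finger parallel gripper is mounted at the origin on the work surface. World frame = base frame: x ahead of the robot, y to its left, z up, the work surface at z = 0. Lengths are in mm, angles in rad, forces in N, time in s.
With the tool pointing down it reaches from about 350 to 975 mm from the base axis. Payload 4.9 kg.
Tool frame: the origin (TCP) lies midway between the tips of the shut fingers; the grasp point (between the pads) lies r.pinch_z behind it (r.pinch_z is the distance from the TCP to the grasp point, in mm); x points along the fingers, z is the direction in which the jaws open and shut, and the axes are right-handed (so a half turn about x gives the same grasp; the last joint's range is limited). The gripper opens to 85 mm and grips with 20 to 120 N. Pads are 22 mm wide; open, the fingers measure 114 mm over their backs; the gripper's body (76 mm by 85 mm) begins 54 mm behind the grasp point. The pads swing forward as they close: fully open they stand 13 mm farther back than shut.
Start: joints at [-1.356, 0.053, 1.613, -0, 1.476, -0.119], TCP at [204.766, -590.485, 231.304] pointing down, gripper open.
Joint ranges: [-3.01, 3.01], [-1.01, 2.22], [0.06, 2.58], [-1.02, 4.17], [0.09, 2.62], [-3.14, 3.14]. Speed limits (rad/s): [2.57, 2.57, 3.14, 3.14, 3.14, 3.14].

### API

Orientations are given as [roll, pitch, yaw] about the fixed x, y, z axes, in that order (R = Rz(yaw) Ry(pitch) Rx(roll)).
In Python, from plant import r gives the robot as it stands. The module is installed in compiled form; this text tells all that it offers. Calls block until the motion is done:
- r.move_ptp(position, orientation): joint-space move of the TCP to a pose.
- r.servo_line(position, orientation=None, max_speed=150, stop_force=None): straight line of the TCP; orientation=None keeps the orientation; max_speed is the mean speed in mm/s. With stop_force (N) it stops when the force on the tool has changed by that much, and returns True; else False.
- r.movej(angles): joint-space move.
- r.grip(opening): finger opening in mm; the grip force is fixed at half the most; returns when the fingers have stopped.
- r.wait(seconds).
- r.solve_ik(position, orientation): joint angles nearest the present ones, or None.
- r.observe(): the state.
- r.camera(name): name is "scene" or "top" or "wrist"; returns a dict with "pixels" (400x640x3 uint8, red, green, blue), "vertical_fov" (degrees; the focal length in pixels is half the picture's height over the tangent of half this angle, whatever the lens; pixels are square), "cx", "cy" (the principal point, pixels), "pose" (4x4, takes a point from camera to world coordinates). Camera axes: x right, y down, z forward; pixel columns grow to the right and rows downward; lengths in mm; the calibration is good to about 2 mm. A picture is of the moment at which its call begins. There is no depth.
A pose or a line that the arm cannot do raises r.PlanningError and nothing moves.
- r.sign_off(): hands the job in, once; it reports no verdict.
The state is a dict: "t": time; "joint_pos": joint angles; "qvel": joint speeds; "tau": joint torques, N m; "ee_pos": TCP position; "tcp_rot": TCP orientation; "ft_force": force on the tool from outside, world axes, zero at the start; "torque": the same for the moment, N m; "finger_gap": finger opening in mm.
Only numpy, scipy, OpenCV 4.12 (cv2) and the standard library are available. Lean on these libraries where they do the work, as an engineer would, in place of code of your own. Each camera call takes 0.05 s, during which the arm holds its last target. There are 200 camera calls.

### The job

Zero the delay unit on the optical table: first turn the big outer (coarse) knob of its two-tier coaxial dial until its white line points at the long white zero mark on the case, then turn the small inner (fine) knob on top of it until its white line points at the same mark. Leave the coarse knob at zero while you set the fine one, let go, and do not turn the single knob on the look-alike unit beside it.

Things in the scene. Friction and masses are not known exactly. Their poses are not given: they have to be found in the camera images.
- delay_unit: Black box 150 x 160 mm (x, y), 60 mm high, bolted flat on the table, with a two-tier coaxial dial upright in the middle of its top. A look-alike box with a one-tier knob stands 240 to 460 mm to its left or right. Origin: centre of the underside, on the dial's axis; z up. Zero mark: white line on the case top along its +x (away from the robot, within 25 degrees), 34 to 60 mm from the axis.
- coarse (a joint): Outer coarse knob, the wide lower tier: round, ribbed, dark grey, 58 mm diameter, from 60 to 90 mm above the table. Angle in rad of the white line on its rim and side from the zero mark: 0 at the mark, positive anticlockwise from above, stops at +/-1.7. Starts 0.6 to 1.3 anticlockwise. Friction 0.06 N m; stays where left, turns independently of the fine knob.
- fine (a joint): Inner fine knob, the narrow upper tier: round, ribbed, dark grey, 30 mm diameter, from 90 to 118 mm above the table, on the coarse knob. Angle in rad of the white line on its top (centre to rim) and side from the same zero mark, positive anticlockwise from above, stops at +/-1.7. Starts 0.6 to 1.3 clockwise (negative). Friction 0.03 N m; stays where left.
- gain (a joint): Single knob of the look-alike unit, to be left alone: 58 mm diameter, from 60 to 90 mm above the table, nothing on top of it. Reads 0 at the start, when its white line is well away from its own unit's mark; rad, positive anticlockwise from above.
Not all that is in view belongs to the job. Leave any turquoise look-alike of the delay_unit alone.

How it is judged:
By the outcome, as a careful person would: the job done as asked, in the order asked, and still so for the second after the job is handed in, with the robot touching nothing.
It also fails if it takes over 42 s, if anything falls off the work surface, if the arm or the gripper's body presses on something with over 40 N, if the wrist force passes 120 N, or if a joint passes its speed limit or range.

## Working session

There is one attempt and no reset: what is moved stays moved. The work goes in short steps, each a Python script; the robot and the scene stay as the last script left them, time stands still between calls to the robot, and variables do not carry over. Pictures are saved under pics/ and viewed, about 8 in all and at most 12, crops included, and the job is handed in when it is done.

```bash
mkdir -p pics; cat > h.py <<'E'
import numpy as np, cv2
from plant import r
def snap(name,fn):
    c=r.camera(name); np.savez('pics/'+fn+'.npz',**{k:np.array(c[k]) for k in c}); cv2.imwrite('pics/'+fn+'.png',c['pixels'][:,:,::-1]); return c
def ray(c,u,v,z):
    f=200/np.tan(np.radians(float(c['vertical_fov']))/2)
    P=np.array(c['pose']); d=P[:3,:3]@np.array([(u-c['cx'])/f,(v-c['cy'])/f,1]); o=P[:3,3]
    return o+d*(z-o[2])/d[2]
def proj(c,p):
    f=200/np.tan(np.radians(float(c['vertical_fov']))/2)
    P=np.array(c['pose']); q=P[:3,:3].T@(np.array(p)-P[:3,3]); return f*q[0]/q[2]+c['cx'],f*q[1]/q[2]+c['cy']
E
python3 - <<'E'
from h import *
a=snap('top','top1');b=snap('scene','scene1')
for c in(a,b): print(c['vertical_fov'],c['cx'],c['cy'],np.round(c['pose'],2).tolist())
o=r.observe();print(o['t'],r.pinch_z,o['tcp_rot'],o['finger_gap'])
cv2.imwrite('pics/both.png',np.vstack([a['pixels'],b['pixels']])[:,:,::-1][:,:, :])
im=cv2.imread('pics/both.png');cv2.imwrite('pics/both.png',cv2.resize(im,(480,600),interpolation=cv2.INTER_AREA))
E
```

```text
56.75961159992604 312.16374315924185 198.78584896438912 [[0.02, -0.99, 0.13, 456.36], [-1.0, -0.02, -0.02, 47.93], [0.02, -0.13, -0.99, 937.73], [0.0, 0.0, 0.0, 1.0]]
49.84889675565184 314.0443234069574 200.6755441116518 [[-0.68, 0.62, -0.38, 1002.04], [0.73, 0.58, -0.36, 434.17], [-0.0, -0.53, -0.85, 1045.19], [0.0, 0.0, 0.0, 1.0]]
0.1 18.700000000000003 [3.02131674 1.56895398 1.78428019] 85.36683629767265
```

View pics/top1.png

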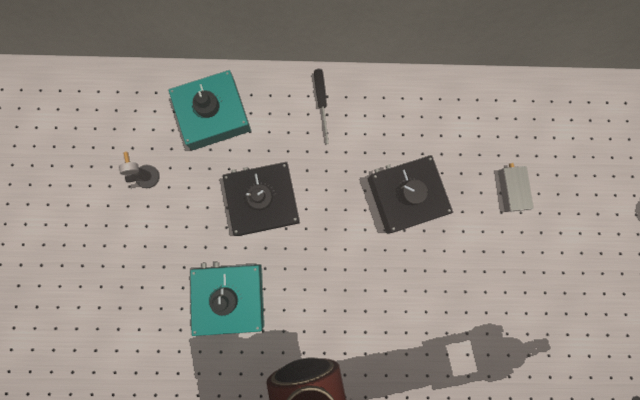

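View pics/scene1.png

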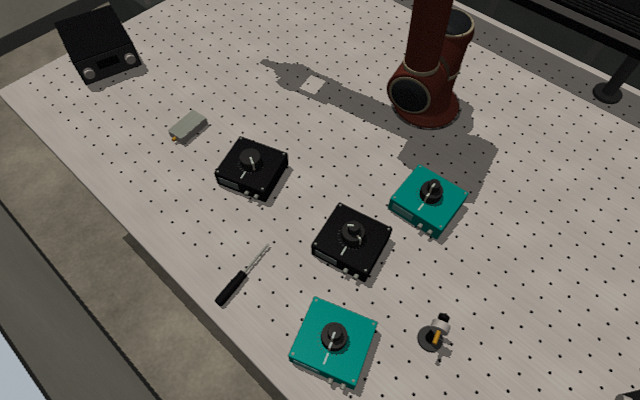

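Candidates (top view): black box (260,198) with a two-tier dial; black box (411,193) with a one-tier knob, which is the look-alike; turquoise boxes (209,105) and (226,300), to be left alone. I choose (260,198) and will check it from close up with the wrist camera.

```bash
python3 - <<'E'
from h import *
d=dict(np.load('pics/top1.npz'))
im=cv2.imread('pics/top1.png')
p=ray(d,258,195,100);print(p)
a0=np.arctan2(p[1],p[0])
r.move_ptp([p[0]-60*np.cos(a0),p[1]-60*np.sin(a0),260],[-a0,np.pi/2,0])
o=r.observe();print(o['t'],o['ee_pos'],o['joint_pos'])
c=snap('wrist','w1');print(np.round(c['pose'],3).tolist(),c['vertical_fov'],c['cx'],c['cy'],proj(c,[p[0],p[1],60]))
E
```

```text
[568.75779518 158.7972536  100.        ]
2.9 [511.20777385 142.01389711 259.96995492] [ 1.30749882e-01 -1.90548955e-01  1.79672283e+00 -1.73094074e-04
  1.53547035e+00 -1.40293650e-01]
[[0.964, 0.253, 0.084, 490.135], [0.267, -0.915, -0.304, 219.317], [-0.0, 0.316, -0.949, 402.483], [0.0, 0.0, 0.0, 1.0]] 60.00651077821486 315.6690423016233 194.2594308633586 (np.float64(374.8173155782424), np.float64(161.74028860301422))
```

View pics/w1.png

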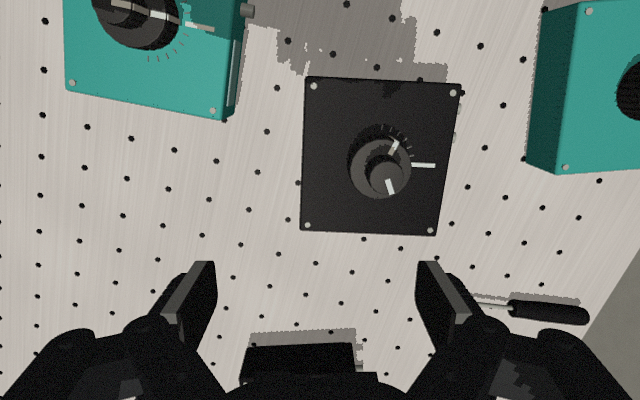

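The picture shows the black box with a two-tier dial at (380,165), so the choice holds. The zero mark is at about (423,165), the coarse line at (394,144) and the fine line at (389,186). I'll enlarge it to measure.

```bash
python3 - <<'E'
from h import *
im=cv2.imread('pics/w1.png')[120:215,335:450]
cv2.imwrite('pics/w1c.png',cv2.resize(cv2.convertScaleAbs(im,alpha=1.6,beta=10),None,fx=6,fy=6,interpolation=cv2.INTER_CUBIC))
d=dict(np.load('pics/w1.npz'))
g=cv2.cvtColor(cv2.imread('pics/w1.png'),cv2.COLOR_BGR2GRAY)
m=(g>105).astype(np.uint8)
n,l,s,c=cv2.connectedComponentsWithStats(m)
for i in range(1,n):
    if 300<c[i][0]<460 and 76<c[i][1]<236 and s[i][4]>4:
        print(s[i],c[i].round(1),[ray(d,*c[i],z).round(1)[:2].tolist() for z in(60,90,118)])
E
```

```text
[     0      0    640    400 176161] [307.7 179.9] [[508.3, 122.2], [506.7, 130.7], [505.2, 138.7]]
[310  82   7   8  36] [313.3  85.5] [[489.4, 213.1], [489.5, 213.7], [489.6, 214.2]]
[450  90   6   6  33] [452.4  92.6] [[618.4, 242.1], [607.1, 240.1], [596.7, 238.3]]
[388 139  11  17  85] [393.3 147. ] [[581.7, 178.0], [573.7, 181.6], [566.2, 185.0]]
[411 162  25   6 115] [422.8 164.6] [[616.6, 169.0], [605.5, 173.4], [595.2, 177.5]]
[385 178  10  17  99] [389.2 186.3] [[591.4, 138.1], [582.5, 145.2], [574.3, 151.9]]
[305 222   6   6  27] [307.1 224.5] [[520.7, 74.0], [518.0, 86.8], [515.5, 98.6]]
[427 228   6   5  24] [429.7 230. ] [[649.8, 103.1], [635.8, 113.3], [622.8, 122.8]]
```

View pics/w1c.png

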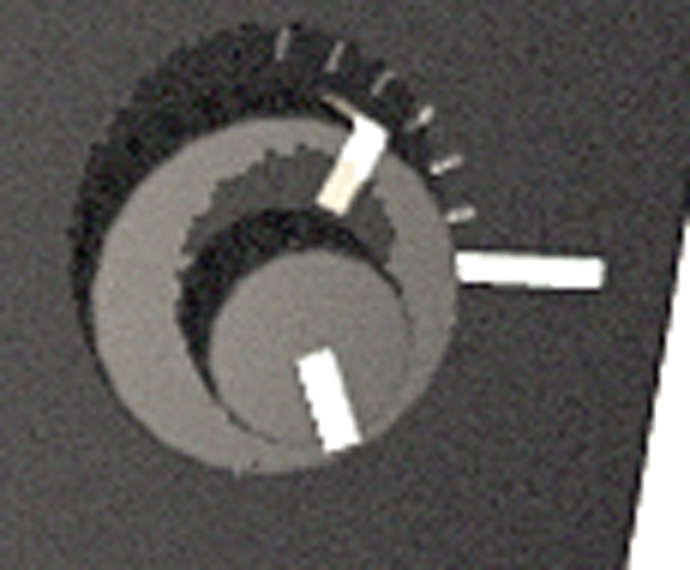

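```bash
cat >> h.py <<'E'
C=np.array([569.6,158.1])
def ang(c,u,v,z):
    p=ray(c,u,v,z)[:2]-C; return np.arctan2(p[1],p[0]).round(3),np.hypot(*p).round(1)
E
python3 - <<'E'
from h import *
d=dict(np.load('pics/w1.npz'))
f=lambda x,y,z:(335+(x+.5)/6-.5,120+(y+.5)/6-.5,z)
print('ctr fine',ray(d,*f(312,345,118)),'coarse',ray(d,*f(275,295,90)))
for n,q in dict(c1=(373,128,90),c2=(333,203,90),f1=(315,357,118),f2=(343,443,118),m1=(457,267,60),m2=(602,273,60)).items():
    print(n,ang(d,*f(*q)), ray(d,*f(*q))[:2].round(1))
E
```

```text
ctr fine [569.35048821 159.04127429 118.        ] coarse [568.99579443 159.1722138   90.        ]
c1 (np.float64(1.395), np.float64(30.0)) [574.9 187.7]
c2 (np.float64(1.383), np.float64(17.4)) [572.9 175.2]
f1 (np.float64(-0.695), np.float64(1.0)) [570.3 157.5]
f2 (np.float64(-0.923), np.float64(14.7)) [578.5 146.4]
m1 (np.float64(0.227), np.float64(35.9)) [604.6 166.2]
m2 (np.float64(0.227), np.float64(60.5)) [628.6 171.7]
```

```bash
sed -i 's/^C=.*/C=np.array([569.4,158.5])/' h.py; cat >> h.py <<'E'
H=np.pi/2
def st(n):
    o=r.observe();print(n,round(o['t'],2),o['ee_pos'].round(1) if hasattr(o['ee_pos'],'round') else o['ee_pos'],'gap',round(o['finger_gap'],1),'F',np.round(o['ft_force'],1),'T',np.round(o['torque'],2));return o
def turn(da):
    q=np.array(r.observe()['joint_pos']);q[5]-=da;r.movej(q)
E
python3 - <<'E'
from h import *
a0=0.8
r.move_ptp([*C,170],[-a0,H,0])
print(r.servo_line([*C,60],max_speed=100,stop_force=15));st('down')
r.grip(50);st('grip')
turn(-1.16);o=st('turned');print(o['tcp_rot'],o['joint_pos'])
snap('wrist','w2')
E
```

```text
False
down 4.76 [570.2 158.6  61. ] gap 85.5 F [-0.8  0.5  0. ] T [-0.01 -0.04 -0.01]
grip 5.14 [569.8 158.5  61.2] gap 56.4 F [-2.6 -0.7  6.2] T [-0.17  0.46 -0.04]
turned 6.22 [568.4 158.2  61.2] gap 56.0 F [-5.3 -1.4  3.9] T [-0.31  0.88 -0.01]
[-2.43123767  1.56774608 -2.79114213] [ 1.45630793e-01  1.36685729e-01  1.82285664e+00 -6.69596568e-04
  1.18503684e+00  5.05788120e-01]
```

View pics/w2.png

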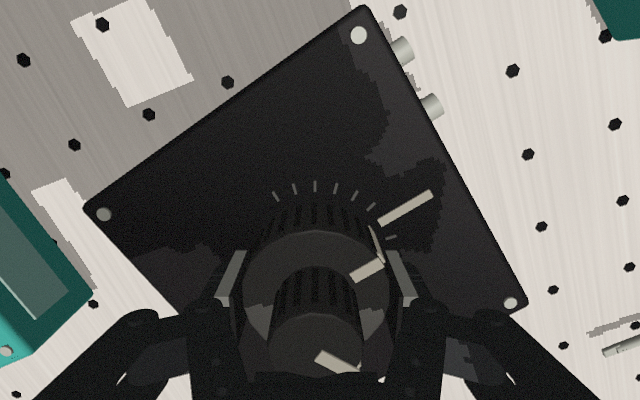

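The jaws hold the coarse knob. Its line, (352,277) to (382,261), now roughly faces the mark, (380,223) to (432,193). I'll measure both as directions.

```bash
cat >> h.py <<'E'
def white(d,thr,box,lo=15):
    "PCA ends of the bright blobs in box"
    im=d['pixels'].astype(int); m=(im.min(2)>thr); x0,y0,x1,y1=box; k=np.zeros_like(m); k[y0:y1,x0:x1]=1
    n,l,s,c=cv2.connectedComponentsWithStats((m&k).astype(np.uint8)); out=[]
    for i in range(1,n):
        if s[i][4]>=lo:
            p=np.argwhere(l==i)[:,::-1].astype(float); mu=p.mean(0); w,v=np.linalg.eigh(np.cov((p-mu).T)); t=(p-mu)@v[:,1]
            out.append((s[i][4],mu,mu+t.min()*v[:,1],mu+t.max()*v[:,1]))
    return out
def show(d,thr,box,zs=(60,90,118)):
    for n,mu,a,b in white(d,thr,box):
        print(n,mu.round(1),a.round(),b.round())
        for z in zs:
            A,B=ray(d,*a,z)[:2],ray(d,*b,z)[:2]
            if np.hypot(*(A-C))>np.hypot(*(B-C)):A,B=B,A
            e=B-A; print('  z',z,'dir',np.arctan2(e[1],e[0]).round(3),'radial',ang(d,*mu,z),A.round(1),B.round(1))
E
python3 - <<'E'
from h import *
d=dict(np.load('pics/w2.npz'))
show(d,110,(300,180,440,375))
S=[ray(d,*q,60)[:2].round(1).tolist() for q in((358,35),(104,214),(510,303))];print(S)
E
```

```text
513 [405.1 207.6] [431. 193.] [379. 223.]
  z 60 dir 0.222 radial (np.float64(0.218), np.float64(47.3)) [602.6 165.8] [628.  171.5]
  z 90 dir 0.222 radial (np.float64(0.509), np.float64(48.7)) [601.6 179.9] [621.7 184.5]
  z 118 dir 0.222 radial (np.float64(0.749), np.float64(53.3)) [600.7 193.1] [615.9 196.5]
403 [367.6 268.9] [384. 259.] [352. 279.]
  z 60 dir 0.276 radial (np.float64(-0.563), np.float64(24.9)) [582.  142.8] [599.1 147.6]
  z 90 dir 0.276 radial (np.float64(0.222), np.float64(23.2)) [585.4 161.7] [598.9 165.6]
  z 118 dir 0.276 radial (np.float64(0.746), np.float64(32.9)) [588.5 179.4] [598.7 182.3]
74 [407.3 300.7] [413. 295.] [403. 305.]
  z 60 dir 0.578 radial (np.float64(-0.83), np.float64(50.0)) [600.5 119.9] [606.6 123.9]
  z 90 dir 0.578 radial (np.float64(-0.392), np.float64(35.4)) [600.  143.6] [604.8 146.7]
  z 118 dir 0.578 radial (np.float64(0.255), np.float64(32.7)) [599.5 165.7] [603.1 168.1]
469 [334.5 363.2] [358. 371.] [316. 357.]
  z 60 dir -0.763 radial (np.float64(-1.772), np.float64(61.8)) [549.3 105.3] [566.9  88.5]
  z 90 dir -0.763 radial (np.float64(-1.688), np.float64(32.5)) [559.5 132.1] [573.4 118.8]
  z 118 dir -0.763 radial (np.float64(-0.95), np.float64(7.2)) [569. 157.] [579.5 147. ]
[[618.2, 242.4], [489.0, 213.1], [649.6, 102.8]]
```

```bash
python3 - <<'E'
from h import *
r.grip(85);st('open')
p=r.observe()['ee_pos'];r.servo_line([p[0],p[1],190],max_speed=120)
r.move_ptp([C[0]-55,C[1]-15,230],[-0.26,H,0])
c=snap('wrist','w3');st('up');u,v=map(int,proj(c,[*C,90]));print(u,v)
show(c,105,(u-60,v-60,u+90,v+60))
im=c['pixels'][v-60:v+60,u-60:u+90,::-1]
cv2.imwrite('pics/w3c.png',cv2.resize(cv2.convertScaleAbs(im,alpha=1.6,beta=10),None,fx=5,fy=5,interpolation=cv2.INTER_CUBIC))
E
```

```text
open 6.67 [570.1 158.6  61.3] gap 85.0 F [ 0.3 -1.   0. ] T [-0.02 -0.04  0.01]
up 8.59 [514.3 143.5 229. ] gap 85.3 F [ 0.4 -0.2  0.5] T [-0.    0.04 -0.  ]
383 178
2040 [462.9 188.9] [469. 118.] [459. 238.]
  z 60 dir -1.264 radial (np.float64(0.033), np.float64(83.9)) [633.3 224.1] [668.8 112.5]
  z 90 dir -1.264 radial (np.float64(0.123), np.float64(69.1)) [620.  223.8] [652.  122.9]
  z 118 dir 1.878 radial (np.float64(0.25), np.float64(56.0)) [636.3 132.7] [607.5 223.5]
133 [429.3 171.6] [442. 172.] [417. 171.]
  z 60 dir 0.206 radial (np.float64(0.218), np.float64(48.4)) [605.3 166.6] [628.3 171.4]
  z 90 dir 0.206 radial (np.float64(0.411), np.float64(38.7)) [594.7 171.8] [615.4 176.2]
  z 118 dir 0.206 radial (np.float64(0.688), np.float64(31.7)) [584.7 176.7] [603.4 180.6]
68 [412.6 179.4] [418. 180.] [407. 179.]
  z 60 dir 0.219 radial (np.float64(-0.015), np.float64(34.9)) [599.  156.8] [609.2 159.1]
  z 90 dir 0.219 radial (np.float64(0.225), np.float64(24.9)) [588.9 163. ] [598.2 165. ]
  z 118 dir 0.219 radial (np.float64(0.661), np.float64(18.3)) [579.5 168.8] [587.8 170.6]
122 [393.1 197.8] [390. 190.] [396. 206.]
  z 60 dir -0.956 radial (np.float64(-0.772), np.float64(32.2)) [587.4 143.3] [597.6 128.7]
  z 90 dir -0.956 radial (np.float64(-0.81), np.float64(19.7)) [578.4 150.7] [587.7 137.6]
  z 118 dir -0.956 radial (np.float64(-0.947), np.float64(8.2)) [570.  157.7] [578.4 145.9]
```

View pics/w3c.png

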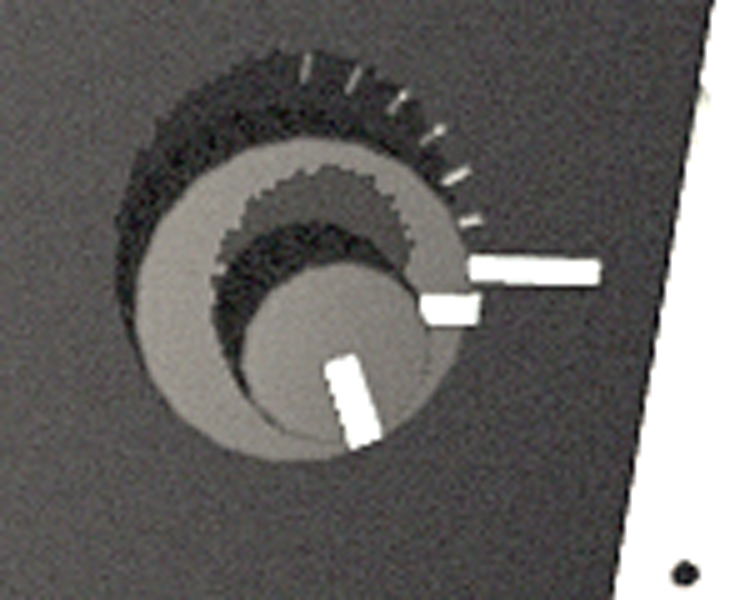

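The coarse line is at 0.225 against the mark's 0.222, so coarse is set. The fine line is at −0.95, so I turn it +1.17.

```bash
python3 - <<'E'
from h import *
r.move_ptp([*C,180],[0.45,H,0])
print(r.servo_line([*C,95],max_speed=80,stop_force=12));st('down')
r.grip(22);st('grip')
turn(1.17);st('turned')
r.grip(85);p=st('open')['ee_pos'];r.servo_line([p[0],p[1],190],max_speed=120)
r.move_ptp([C[0]-55,C[1]-15,230],[-0.26,H,0])
c=snap('wrist','w4');st('up');u,v=map(int,proj(c,[*C,90]))
show(c,105,(u-60,v-60,u+65,v+60))
im=c['pixels'][v-60:v+60,u-60:u+90,::-1]
cv2.imwrite('pics/w4c.png',cv2.resize(cv2.convertScaleAbs(im,alpha=1.6,beta=10),None,fx=5,fy=5,interpolation=cv2.INTER_CUBIC))
E
```

```text
False
down 10.53 [570.  158.6  95.8] gap 84.7 F [ 0.1 -0.4  0.1] T [-0.    0.    0.01]
grip 11.1 [568.7 158.9  95.6] gap 28.1 F [-5.9  1.2  5.8] T [ 0.18  0.81 -0.06]
turned 12.18 [569.1 159.   95.7] gap 28.2 F [ 2.4  0.5 -1.3] T [ 0.02 -0.43 -0.  ]
open 12.78 [568.7 158.9  95.7] gap 84.9 F [-0.4 -0.8  0.7] T [ 0.02 -0.02 -0.02]
up 14.27 [514.2 143.5 228.6] gap 84.9 F [ 0.4 -0.1  0.7] T [-0.07 -0.03 -0.  ]
132 [429.6 172.1] [442. 172.] [417. 172.]
  z 60 dir 0.244 radial (np.float64(0.218), np.float64(48.7)) [605.6 166.2] [628.2 171.8]
  z 90 dir 0.244 radial (np.float64(0.41), np.float64(39.0)) [594.8 171.5] [615.2 176.5]
  z 118 dir 0.244 radial (np.float64(0.686), np.float64(31.9)) [584.8 176.4] [603.2 181. ]
70 [412.6 179.7] [418. 180.] [407. 179.]
  z 60 dir 0.168 radial (np.float64(-0.013), np.float64(34.9)) [598.9 157.1] [609.3 158.9]
  z 90 dir 0.168 radial (np.float64(0.227), np.float64(24.9)) [588.8 163.3] [598.2 164.9]
  z 118 dir 0.168 radial (np.float64(0.666), np.float64(18.2)) [579.4 169. ] [587.9 170.4]
133 [400.4 189.1] [410. 189.] [391. 189.]
  z 60 dir 0.262 radial (np.float64(-0.424), np.float64(29.5)) [587.7 144.1] [605.  148.7]
  z 90 dir 0.262 radial (np.float64(-0.284), np.float64(17.7)) [578.7 151.5] [594.3 155.7]
  z 118 dir 0.262 radial (np.float64(0.218), np.float64(8.0)) [570.3 158.4] [584.4 162.1]
18 [446.7 232.5] [447. 226.] [446. 237.]
  z 60 dir -1.248 radial (np.float64(-0.463), np.float64(95.8)) [652.9 122.3] [656.7 111.1]
  z 90 dir -1.248 radial (np.float64(-0.435), np.float64(77.4)) [637.6 131.8] [641.  121.7]
  z 118 dir -1.248 radial (np.float64(-0.394), np.float64(60.4)) [623.3 140.7] [626.4 131.5]
```

View pics/w4c.png

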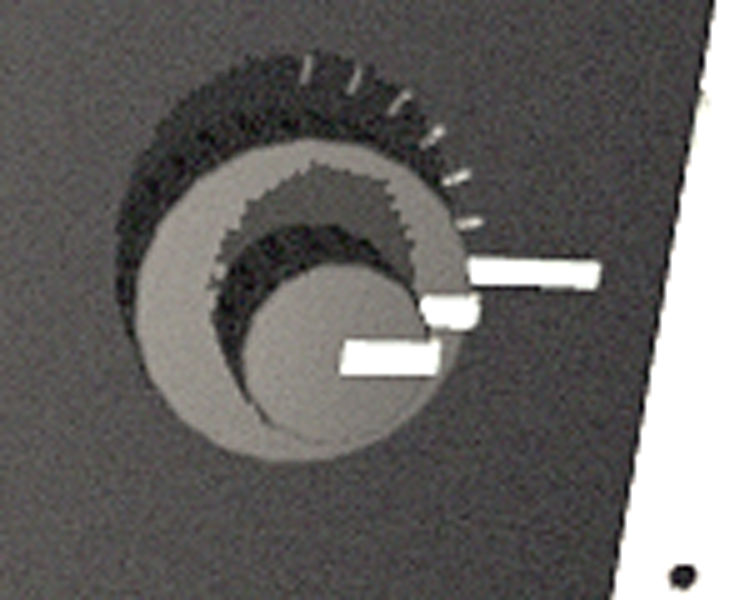

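All three lines agree and the gripper is clear, so I'm handing in.

```bash
python3 -c "
from h import *
r.sign_off();st('end')"
```

```text
the job is handed in; nothing more can be done
the job is handed in; nothing more can be done
```

I zeroed the delay unit and handed it in at about 14 s on the robot's clock. I gripped the coarse knob and turned it −1.16 rad, checked it, then gripped the fine knob and turned it +1.17 rad. I then let go and lifted clear.

The last picture put all three lines within about 0.01 rad of each other, measured about the dial's axis:

| Line | Bearing (rad) |
|---|---|
| Zero mark | 0.218 |
| Coarse line | 0.227 |
| Fine line | 0.218 |

- **Coarse knob:** it did not move while I set the fine one, reading 0.225 before and 0.227 after.
- **Disagreement:** bearings taken along the lines themselves scattered more, at 0.17 for coarse, 0.24 for the mark and 0.26 for fine. I put this down to how few pixels the lines cover and to the lines' side faces blurring the ends.
- **Forces:** the wrist force readings I took stayed under about 10 N.
- **Look-alikes:** the arm never reached for the single-knob unit or the turquoise boxes, but I took no final picture of the gain knob.

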